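Fetch the large loudspeaker from the parts box

ROBOT

A 6-joint arm with a two-finger parallel gripper is mounted at the origin on the work surface. World frame = base frame: x ahead of the robot, y to its left, z up, the work surface at z = 0. Lengths are in m, angles in rad, forces in N, time in s.
With the tool pointing down it reaches from about 0.3 to 0.825 m from the base axis. Payload 5.4 kg.
Tool frame: the origin (TCP) lies at the very end of the fingers, on their centre line; the grasp point (between the pads) lies 19 mm behind it; z points along the fingers, y is the line along which they close (so a half turn about z gives the same grasp; the last joint's range is limited). The gripper opens to 92 mm and grips with 3 to 60 N. Pads are 20 mm wide; open, the fingers measure 128 mm over their backs; the gripper's body (75 mm by 189 mm) begins 69 mm behind the grasp point.
Start: joints at [0.915, 0.158, 1.597, -0, 1.386, -0.21], TCP at [0.248, 0.519, 0.215] pointing down, gripper open.
Joint ranges: [-2.91, 2.91], [-0.94, 2.29], [0.18, 2.7], [-1.29, 4.43], [0.17, 2.64], [-3, 3]. Speed limits (rad/s): [2.57, 2.57, 3.14, 3.14, 3.14, 3.14].

INTERFACE

Orientations are given as a rotation vector (axis times angle).
In Python, from workcell import bot gives the robot as it stands. Calls block until the motion is done:
- bot.goto(position, orientation): joint-space move of the TCP to a pose.
- bot.line_to(position, rot=None, max_speed=0.15): straight line of the TCP; rot=None keeps the orientation; max_speed is the mean speed in m/s.
- bot.set_joints(angles): joint-space move.
- bot.set_gripper(opening, newtons=None): opening from 0.0 (shut) to 1.0 (fully open); newtons is the grip in N (None keeps the last); returns when the fingers have stopped.
- bot.hold(seconds).
- bot.inverse_kinematics(position, orientation): joint angles nearest the present ones, or None.
- bot.read_camera(name): name is "scene" or "top" or "wrist"; returns a dict with "pixels" (384x512x3 uint8, blue, green, red), "fx", "fy", "cx", "cy" (pixels), "k1" (the pictures are not rectified: a ray, as slopes to the right and down, at radius r is drawn at 1 + k1 r^2 times it, then the intrinsics apply), "R" (3x3) and "t" (3): a world point X has camera coordinates R X + t. Camera axes: x right, y down, z forward; pixel columns grow to the right and rows downward; lengths in m; the calibration is good to about 2 mm. A picture is of the moment at which its call begins. There is no depth.
A pose or a line that the arm cannot do raises bot.MotionError and nothing moves.
- bot.job_done(): hands the job in; it is judged then, once.
Readings, each from a call of its own:
- bot.current_clock(): time.
- bot.current_joints(): joint angles.
- bot.current_joint_vel(): joint speeds.
- bot.current_effort(): joint torques, N m.
- bot.current_ee_pos(): TCP position.
- bot.current_tool_rot(): TCP orientation.
- bot.current_contact_force(): force on the tool from outside, world axes, zero at the start.
- bot.current_ft_torque(): the same for the moment, N m.
- bot.current_opening(): opening from 0.0 (shut) to 1.0 (fully open).
- bot.current_grip_force(): force on a finger pad.
Only numpy, scipy, OpenCV 4.12 (cv2) and the standard library are available. Lean on these libraries where they do the work, as an engineer would, in place of code of your own. Each camera call takes 0.05 s, during which the arm holds its last target. There are 200 camera calls.

TASK

The solder reel and the brass-wool tip cleaner stand on the clear lid of the parts box: move both onto the soldering mat, swing the lid back past its balance point so that it stays open, and take out the large loudspeaker, laying it magnet up in the radio case so that it is centred over the round sound hole. Then shut the lid and stand the reel and the tip cleaner back on it, each where it stood before. Keep both upright, drop nothing, and leave the small loudspeaker in the box.

Things in the scene. Friction and masses are not known exactly. Their poses are not given: they have to be found in the camera images.
- parts_box: Fixed plywood box, 140 (its x) x 300 (its y) x 55 mm high without lid; walls 6, floor 5 mm thick. Origin: centre of the underside; x points from the handle side to the hinge side, y along the box, z up. Dividers at y = -80, 0, 80 mm (tops 40 mm above the bench) make four compartments; the two middle ones, 76 (y) x 128 mm (x), hold one loudspeaker each, the outer two small stock.
- lid (a joint): Lid hinge: 0 shut, grows as it opens, stop at 1.85 rad. Clear sheet in a plywood frame over the whole box, 6 mm thick, top of the sheet and frame 61 mm above the bench when shut; 0.22 kg. Hinge line along the box's y at box x = 70, z = 55 mm. Light hinge: let go below about 1.4 rad it falls shut, beyond about 1.6 rad it falls back onto its stop and stays open.
- lid_handle (a point): Middle of the lid's steel bow handle: round bar 10 mm thick, 84 mm long, parallel to the box's y, its axis 38 mm above the lid's top face, 13 mm in from the front edge (127 mm from the hinge line along the lid). The point's axes are the lid's: x towards the hinge, y along the bar, z out of the lid.
- solder_reel: Reel of solder standing on its flange: black flanges 50 mm across and 3 mm thick at top and bottom, silver-grey wire 43 mm across between them, 42 mm high, about 0.16 kg. Origin: centre of the underside, z up. Stands near one end of the lid.
- tip_cleaner: Round black pot with golden brass wool in its top, 58 mm across (59 at the rim), 38 mm high, about 0.14 kg. Origin: centre of the underside, z up. Stands near the other end of the lid.
- speaker_large: The large loudspeaker, lying magnet up in a middle compartment: thin rim 60 mm across and 4 mm thick, cone narrowing upwards to 30 mm across at 14 mm height, then the round magnet 36 mm across from 14 to 28 mm height; about 0.11 kg. Origin: centre of the underside (rim side), z towards the magnet.
- speaker_small: The small loudspeaker, lying magnet up in the other middle compartment: rim 40 mm across, magnet 22 mm across from 10 to 20 mm height. It stays in the box. Origin: centre of the underside, z towards the magnet.
- mat: Blue-grey soldering mat, fixed flat on the bench to one side of the box, 200 (its x) x 120 (its y) x 4 mm. Origin: centre of the underside.
- radio_case: Fixed plywood radio case on its front, open back up, on the other side of the parts box from the mat. Origin: on the bench under the centre of the round sound hole (40 mm across) in its 6 mm floor. Walls 34 mm high; inner space x = -119 to 45, y = -54 to 54 mm in its own axes. A green circuit board with parts up to 24 mm high fills x = -113 to -67 mm.
There are look-alikes about, which are no part of the job. Of the things like the tip_cleaner, leave any that is orange or red; of the rest the smaller one is meant.

How it is judged:
On the way, in this order (a step that is already met when the one before it is completed fails the run):
1. the solder reel and the tip cleaner both stand on the mat, let go, the lid still shut (x of solder_reel in the frame of mat between -0.1 and 0.1 m and y of solder_reel in the frame of mat between -0.06 and 0.06 m and height (world z) of each of solder_reel, tip_cleaner below 0.01 m and angle between each of solder_reel, tip_cleaner's own z axis and vertical below 0.15 rad and x of tip_cleaner in the frame of mat between -0.1 and 0.1 m and y of tip_cleaner in the frame of mat between -0.06 and 0.06 m and contact force between each of solder_reel, tip_cleaner and the fingers below 0.1 N and value of joint lid below 0.1 rad), for 0.2 s.
2. the lid is swung back past its balance point and at rest there (value of joint lid above 1.6 rad and velocity of joint lid between -0.3 and 0.3 rad/s), for 0.2 s.
3. the large loudspeaker lies over the sound hole, let go, the lid still open (horizontal distance between speaker_large and radio_case below 0.01 m and height (world z) of speaker_large below 0.011 m and angle between speaker_large's own z axis and vertical below 0.15 rad and contact force between speaker_large and the fingers below 0.1 N and value of joint lid above 1.6 rad), for 0.2 s.
At the end, for the whole second after the job is handed in: Lid shut; reel and tip cleaner upright on it, each within 15 mm of where it stood at the start; large loudspeaker flat, magnet up, in the radio case, within 10 mm of the sound hole's centre; small loudspeaker still in the box; all let go and at rest (value of joint lid below 0.05 rad and distance of each of solder_reel, tip_cleaner from where it was at the start of the episode below 0.015 m and angle between each of solder_reel, tip_cleaner, speaker_large's own z axis and vertical below 0.15 rad and linear speed of each of solder_reel, tip_cleaner, speaker_large below 0.02 m/s and horizontal distance between speaker_large and radio_case below 0.01 m and height (world z) of speaker_large below 0.011 m and x of speaker_small in the frame of parts_box between -0.07 and 0.07 m and y of speaker_small in the frame of parts_box between -0.15 and 0.15 m and height (world z) of speaker_small below 0.05 m); the robot touches nothing.
It fails at once if the solder reel or the tip cleaner is tipped over (by more than 35 degrees) (angle between any of solder_reel, tip_cleaner's own z axis and vertical above 0.6 rad).
It fails at once if the reel, the tip cleaner or the large loudspeaker is dropped (falls freely by more than about 25 mm) ((contact force between solder_reel and anything else below 0.05 N and linear speed of solder_reel above 0.7 m/s) or (contact force between tip_cleaner and anything else below 0.05 N and linear speed of tip_cleaner above 0.7 m/s) or (contact force between speaker_large and anything else below 0.05 N and linear speed of speaker_large above 0.7 m/s)).
It fails at once if the small loudspeaker is taken out of the box (height (world z) of speaker_small above 0.08 m).
It also fails if it takes over 147 s, if anything falls off the work surface, if the arm or the gripper's body presses on something with over 40 N, if the wrist force passes 120 N, or if a joint passes its speed limit or range.

## Working session

There is one attempt and no reset: what is moved stays moved. The work goes in short steps, each a Python script; the robot and the scene stay as the last script left them, time stands still between calls to the robot, and variables do not carry over. Pictures are saved under pics/ and viewed, at most 14 in all, crops included, and the job is handed in when it is done.

```bash
mkdir -p pics; ls; python3 - <<'E'
from workcell import bot
import cv2
for n in ["scene","top"]:
    c=bot.read_camera(n); cv2.imwrite(f"pics/{n}0.png",c["pixels"])
    print(n,c["fx"],c["cx"],c["cy"],c["k1"],(-c["R"].T@c["t"]).round(3),c["R"].round(2).tolist())
print(bot.current_tool_rot(),bot.current_clock())
E
```

```text
pics
scene 403.3808245513262 259.4651750992113 195.55059275976086 -0.05263963944793199 [ 0.943 -0.624  0.729] [[0.85, 0.52, -0.0], [0.33, -0.55, -0.77], [-0.4, 0.65, -0.64]]
top 442.4189476736038 261.2061084629719 186.29790487360287 -0.0710579788726304 [0.341 0.017 1.102] [[-0.02, -1.0, 0.0], [-0.98, 0.02, -0.22], [0.22, -0.01, -0.98]]
[-6.94256260e-01 -3.06319895e+00  2.37328145e-03] 0.1
```

View pics/top0.png

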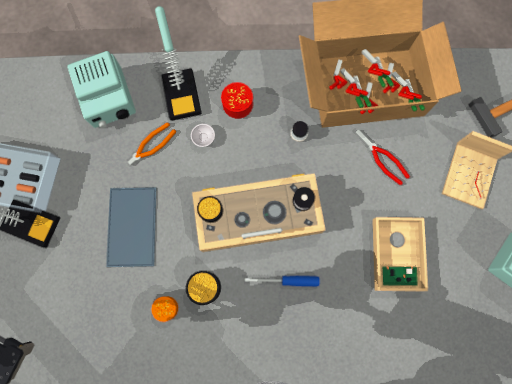

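View pics/scene0.png

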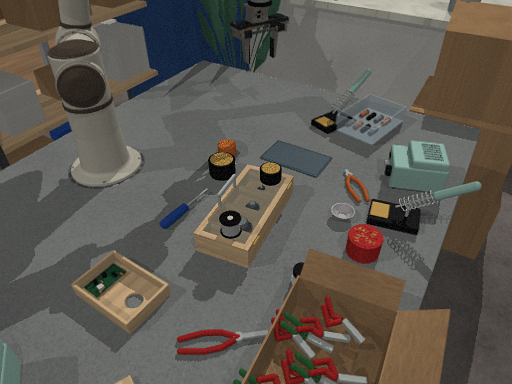

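The top view shows the reel at (304,198), the tip cleaner at (209,209), both on the lid, and the handle at (262,233). The large speaker is at (274,212), the mat at (132,227) and the sound hole at (397,240). The larger pot at (203,287) and the orange and red items are decoys.

```bash
cat > h.py <<'E'
import numpy as np, cv2
from workcell import bot
from scipy.spatial.transform import Rotation as Ro
def cast(c,px,z):
    px=np.atleast_2d(np.asarray(px,float))
    d=(px-[c["cx"],c["cy"]])/[c["fx"],c["fy"]]
    u=d.copy()
    for _ in range(20): u=d/(1+c["k1"]*(u**2).sum(1,keepdims=True))
    R=np.array(c["R"]);o=-R.T@c["t"]
    w=np.c_[u,np.ones(len(u))]@R
    return (o+w*((z-o[2])/w[:,2:]))[:,:2]
def proj(c,X):
    p=np.atleast_2d(X)@np.array(c["R"]).T+c["t"]; u=p[:,:2]/p[:,2:]
    u=u*(1+c["k1"]*(u**2).sum(1,keepdims=True))
    return u*[c["fx"],c["fy"]]+[c["cx"],c["cy"]]
def down(yaw):  # tool y (closing) at angle yaw+90deg from world x: tool x along yaw
    return (Ro.from_euler('z',yaw)*Ro.from_euler('x',np.pi)).as_rotvec()
def blobs(mask,amin=30):
    cs,_=cv2.findContours(mask.astype(np.uint8),cv2.RETR_EXTERNAL,cv2.CHAIN_APPROX_NONE)
    return [k[:,0] for k in cs if cv2.contourArea(k)>amin]
E
python3 - <<'E'
from h import *
c=bot.read_camera("top"); im=c["pixels"]; hsv=cv2.cvtColor(im,cv2.COLOR_BGR2HSV)
print(Ro.from_rotvec(bot.current_tool_rot()).as_matrix().round(2).tolist())
H,S,V=[hsv[...,i].astype(int) for i in range(3)]
def show(n,m,z,roi):
    mm=np.zeros(m.shape,bool); x0,y0,x1,y1=roi; mm[y0:y1,x0:x1]=m[y0:y1,x0:x1]
    for k in blobs(mm):
        w=cast(c,k,z).astype(np.float32); r=cv2.minAreaRect(w); e=cv2.minEnclosingCircle(w)
        print(n,"px",k.mean(0).round(),"rect",np.round(r[0],4),np.round(r[1],4),round(r[2],1),"circ",np.round(e[0],4),round(e[1],4))
wood=(H>8)&(H<25)&(S>60)&(V>110)
show("boxtop",wood,.061,(180,165,340,260))
show("case",wood,.034,(360,205,440,300))
show("mat",(H>95)&(H<115)&(S>50)&(V<130),.004,(95,175,170,280))
show("gold",(S>150)&(H>15)&(H<30)&(V>120),.099,(190,190,230,230))
show("reelblk",(V<50),.103,(285,180,325,220))
show("potblk",(V<50),.099,(190,190,230,230))
cv2.imwrite("pics/crop1.png",cv2.resize(im[165:300,180:440],None,fx=3,fy=3,interpolation=cv2.INTER_CUBIC))
c2=bot.read_camera("scene"); cv2.imwrite("pics/crop2.png",cv2.resize(c2["pixels"][130:350,60:310],None,fx=2.7,fy=2.7,interpolation=cv2.INTER_CUBIC))
E
```

```text
[[-0.9, 0.43, -0.0], [0.43, 0.9, -0.0], [0.0, -0.0, -1.0]]
boxtop px [257. 212.] rect [0.5115 0.0199] [0.1501 0.3014] 7.8 circ [0.5116 0.0199] 0.1649
case px [400. 254.] rect [ 0.4046 -0.32  ] [0.1298 0.1783] 87.8 circ [ 0.4049 -0.3195] 0.1076
mat px [131. 227.] rect [0.4888 0.3378] [0.1968 0.1175] 0.4 circ [0.4879 0.3373] 0.1124
gold px [209. 208.] rect [0.5149 0.1316] [0.0493 0.0501] 25.8 circ [0.5148 0.1317] 0.0256
reelblk px [303. 197.] rect [ 0.5337 -0.0848] [0.0461 0.0447] 87.3 circ [ 0.5331 -0.0861] 0.0251
potblk px [214. 217.] rect [0.4947 0.121 ] [0.0204 0.0501] 29.5 circ [0.5036 0.126 ] 0.0251
```

View pics/crop1.png

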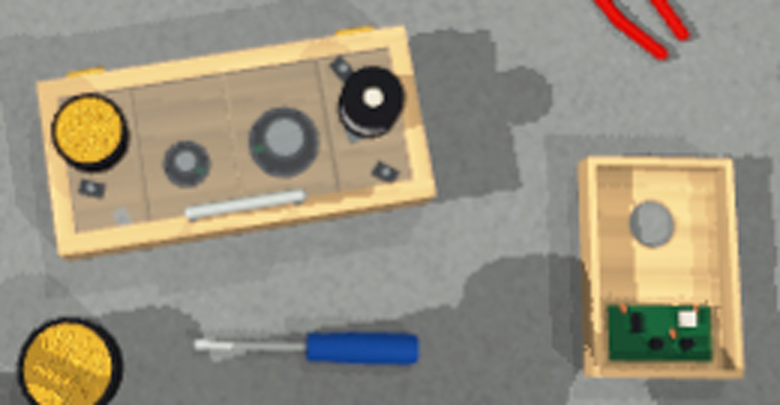

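The crop gives the box yaw as about 7.8°, with the reel and cleaner near the ends of the lid. The large speaker's magnet is at crop (284,138), full-frame (274.5,211). The sound hole is at crop (652,223), full-frame (397.5,239.5).

```bash
python3 - <<'E'
from h import *
c=bot.read_camera("top"); im=c["pixels"]
# crop px -> full (cv2.resize centres)
f=lambda x,y:((x+.5)/3-.5+np.array([180]))[0], 
def g(x,y,z): return cast(c,[[(x+.5)/3-.5+180,(y+.5)/3-.5+165]],z)[0].round(4)
TL,TR,BR,BL=[g(*p,.061) for p in [(38,82),(405,28),(437,193),(60,250)]]
print("box corners",TL,TR,BR,BL,"mean",(TL+TR+BR+BL)/4)
print("angles",np.degrees(np.arctan2(*(TR-TL)[::-1])),np.degrees(np.arctan2(*(TL-BL)[::-1])), np.linalg.norm(TR-TL),np.linalg.norm(TL-BL))
a,b=g(188,213,.099),g(302,197,.099); print("handle",a,b,(a+b)/2,np.degrees(np.arctan2(*(a-b)[::-1]))-90)
print("large",g(284,138,.033),"small",g(186,160,.025),"hole",g(652,223,.006))
ct=[g(*p,.034) for p in [(580,158),(735,158),(744,376),(584,378)]]; print("case",ct,np.mean(ct,0))
# pot: gold+black together, reel
hsv=cv2.cvtColor(im,cv2.COLOR_BGR2HSV); V=hsv[...,2]
print("pot",g(90,132,.099),"reel",g(373,99,.103))
E
```

```text
box corners [0.5605 0.1764] [ 0.5989 -0.1199] [ 0.4645 -0.1389] [0.4261 0.1578] mean [0.5125  0.01885]
angles -82.61571773690949 7.879278154965033 0.2987779275649391 0.135680949289132
handle [0.449 0.056] [ 0.4593 -0.0305] [0.45415 0.01275] 6.790529623414187
large [ 0.5156 -0.0205] small [0.5004 0.0599] hole [ 0.4416 -0.3253]
case [array([ 0.4935, -0.2615]), array([ 0.4904, -0.3901]), array([ 0.3156, -0.381 ]), array([ 0.3181, -0.2523])] [ 0.4044   -0.321225]
pot [0.5125 0.1302] reel [ 0.5329 -0.0871]
```

View pics/crop2.png

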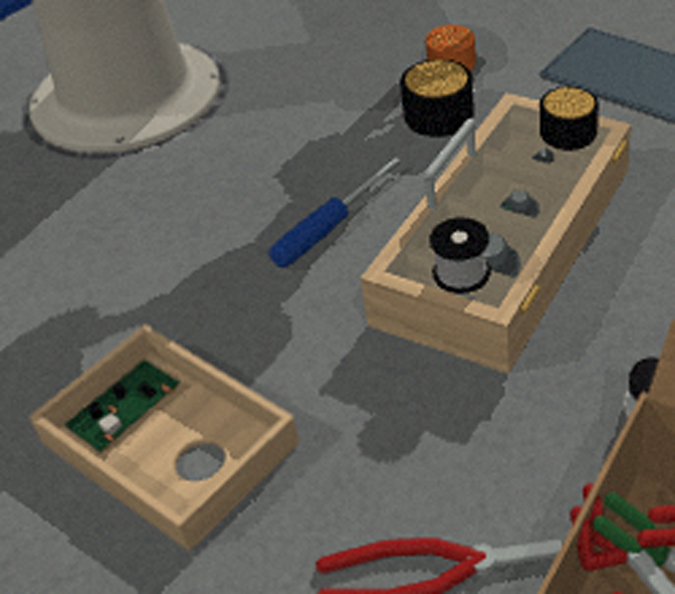

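The scene view confirms the layout: the hinges (brass) are on the far side, the handle is on the robot side, and the reel is at one end of the lid with the cleaner at the other. Next I move both to the mat.

```bash
cat >> h.py <<'E'
YB=np.radians(7.5); BC=np.array([.5125,.019])
def box(x,y): return BC+np.array([x*np.cos(YB)-y*np.sin(YB),x*np.sin(YB)+y*np.cos(YB)])
def bestyaw(p,yaw):
    o=[]
    for k in (0,np.pi,-np.pi):
        q=bot.inverse_kinematics(list(p),down(yaw+k))
        if q is not None: o.append((abs(q[5]),yaw+k))
    return min(o)[1]
REEL=np.array([.5331,-.0866]); POT=np.array([.5130,.1305])
SR=np.array([.54,.338]); SP=np.array([.44,.338])
def carry(a,za,b,zb,op=1.0):
    "pick at a (TCP z za), place at b (TCP z zb)"
    yw=bestyaw([*a,.2],YB); r=down(yw)
    bot.set_gripper(op)
    bot.goto([*a,.2],r); bot.line_to([*a,za],max_speed=.12)
    bot.set_gripper(0,20); bot.hold(.2)
    print("grip",bot.current_opening(),bot.current_grip_force())
    bot.line_to([*a,.17],max_speed=.12); bot.goto([*b,.17],r); bot.line_to([*b,zb+.02],max_speed=.15)
    bot.line_to([*b,zb],max_speed=.04)
    print("F",np.round(bot.current_contact_force(),1))
    bot.set_gripper(1.0); bot.line_to([*b,.17],max_speed=.2)
    print("t",bot.current_clock())
E
python3 - <<'E'
from h import *
carry(POT,.066,SP,.010)
carry(REEL,.065,SR,.009)
c=bot.read_camera("top"); cv2.imwrite("pics/t1.png",c["pixels"])
E
```

```text
grip 0.6301803960094562 20.00023692380637
F [-0.4 -0.7 -1.4]
t 9.5
grip 0.5382066261572483 20.000053346157074
F [ 0.5  1.1 -1.6]
t 19.55
```

View pics/t1.png

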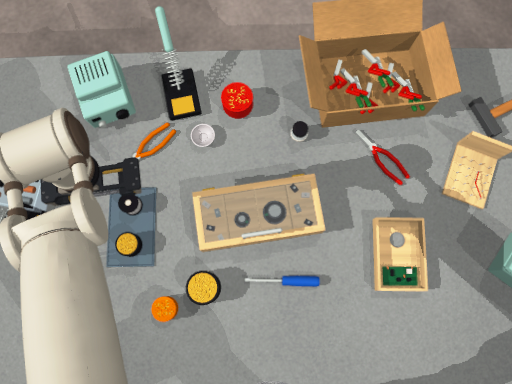

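Both stand on the mat: the reel at (130,204) and the pot at (128,243). The lid is clear. Next I grip the handle and swing the lid.

```bash
cat >> h.py <<'E'
def lidpose(th,yaw,dx=0,tip=.016):
    "TCP pose gripping the bar at lid angle th; tool leans with the lid a little"
    h=np.array([.07,.055]); a=np.arctan2(.044,-.127)-th; r=np.hypot(.127,.044)
    x,z=h+r*np.array([np.cos(a),np.sin(a)]); ph=.25*th/1.82
    x-=tip*np.sin(ph); z-=tip*np.cos(ph)
    n=np.array([-np.sin(YB),np.cos(YB),0])
    return [*box(x+dx,0),z],(Ro.from_rotvec(n*ph)*Ro.from_rotvec(down(yaw))).as_rotvec()
def swing(ths,yaw,dx=0,v=.12):
    for th in ths:
        p,r=lidpose(th,yaw,dx); bot.line_to(p,r,max_speed=v)
        print(round(th,2),np.round(bot.current_contact_force(),1),round(bot.current_opening(),3))
E
python3 - <<'E'
from h import *
p,r=lidpose(0,0); yw=bestyaw(p,YB+np.pi/2); print(yw)
p,r=lidpose(0,yw)
print([bot.inverse_kinematics(*lidpose(t,yw)) is not None for t in (0,.9,1.82)])
bot.goto([.42,.15,.22],r); bot.set_gripper(.45); bot.goto([p[0],p[1],.2],r)
bot.line_to(p,max_speed=.1); bot.set_gripper(0,15); bot.hold(.2)
print(np.round(bot.current_contact_force(),1),bot.current_opening(),bot.current_clock())
swing([.1,.2],yw)
E
```

```text
1.7016960206944713
[True, True, True]
[ 2.6  0.9 -2.2] 0.1023992837431557 24.8333
0.1 [ 3.6  0.7 -2.9] 0.101
0.2 [ 2.4 -0.6 -4.7] 0.102
```

```bash
python3 - <<'E'
from h import *
yw=1.7016960206944713
swing([.4,.6,.8,1.0,1.2,1.4,1.6,1.72,1.8],yw)
print(bot.current_clock())
cv2.imwrite("pics/s2.png",bot.read_camera("scene")["pixels"])
E
```

```text
0.4 [-4.  -0.9  0.9] 0.104
0.6 [-8.8 -0.3  9.7] 0.099
0.8 [-7.   0.9 10.3] 0.101
1.0 [-3.   1.   8.1] 0.103
1.2 [-1.9  0.8  7.3] 0.1
1.4 [-0.3  0.7  4.4] 0.103
1.6 [1.3 1.3 2.4] 0.104
1.72 [0.6 2.5 1. ] 0.102
1.8 [0.3 2.4 1. ] 0.098
28.4667
```

View pics/s2.png

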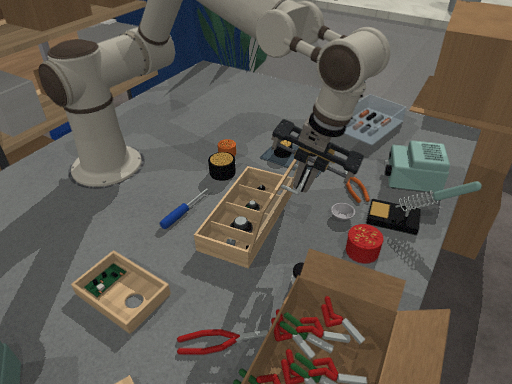

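The lid is up, held at the gripper near (300,180), and both speakers are exposed at (242,222) and (255,204). Next I release and back off along the tool axis.

```bash
python3 - <<'E'
from h import *
bot.set_gripper(.26); bot.hold(.3)
p,r=lidpose(1.8,1.7016960206944713)
zt=Ro.from_rotvec(r).as_matrix()[:,2]
bot.line_to(list(np.array(p)-.13*zt),max_speed=.12)
print(np.round(bot.current_contact_force(),1))
q=box(-.10,-.04)
bot.goto([*q,.32],down(1.7017)); bot.hold(.2)
print(bot.current_clock())
c=bot.read_camera("wrist"); cv2.imwrite("pics/w3.png",c["pixels"]); 
t=bot.read_camera("top"); cv2.imwrite("pics/t3.png",cv2.resize(t["pixels"][140:300,170:440],None,fx=2.5,fy=2.5))
E
```

```text
[-0.1  0.2 -0.6]
31.7417
```

View pics/w3.png

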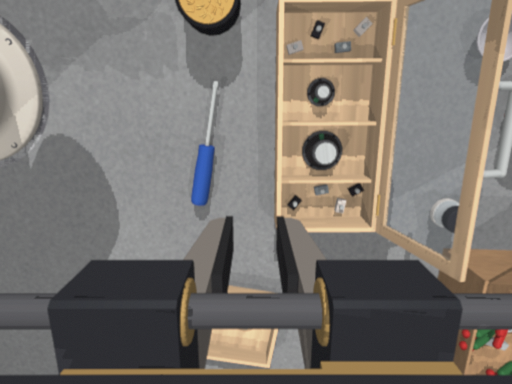

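View pics/t3.png

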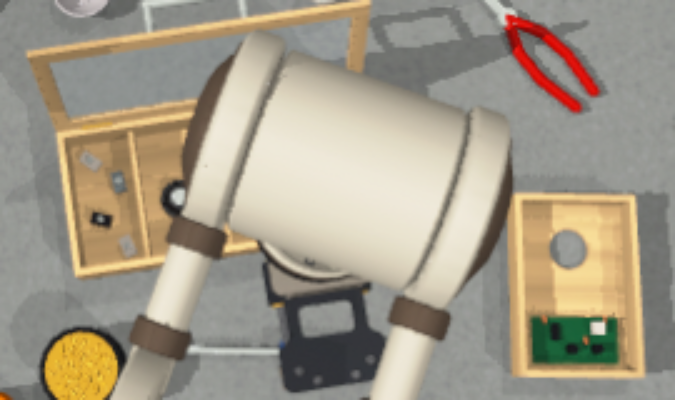

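The wrist view shows the lid open, with the large speaker's magnet at (322,152), the small one at (321,92), and the box's near end corners at (277,231) and (376,231).

```bash
python3 - <<'E'
from h import *
c=bot.read_camera("wrist"); im=c["pixels"]; g=cv2.cvtColor(im,cv2.COLOR_BGR2GRAY)
hsv=cv2.cvtColor(im,cv2.COLOR_BGR2HSV)
m=np.zeros(g.shape,bool); m[125:180,295:350]=(g<75)[125:180,295:350]
k=max(blobs(m),key=len); print("dark ring",cv2.minEnclosingCircle(k),cast(c,[cv2.minEnclosingCircle(k)[0]],.012))
m[:]=0; m[138:166,308:337]=((hsv[...,1]<60)&(g>120))[138:166,308:337]
k=max(blobs(m),key=len); e=cv2.minEnclosingCircle(k); P=cast(c,[e[0]],.033)[0]; print("magnet",e,P, np.ptp(cast(c,k,.033),axis=0))
R=np.array([[np.cos(YB),np.sin(YB)],[-np.sin(YB),np.cos(YB)]])
print("box frame",R@(P-BC),"corner",(R@(cast(c,[[277,231],[376,231]],.055)-BC).T).T)
E
```

```text
dark ring ((322.4592590332031, 150.46714782714844), 19.912479400634766) [[ 0.51783712 -0.01979952]]
magnet ((325.5454406738281, 152.77272033691406), 11.191985130310059) [ 0.51800886 -0.01998537] [0.03029066 0.03049297]
box frame [ 0.00037312 -0.03937089] corner [[-0.06736564 -0.14812534]
 [ 0.0734705  -0.14800282]]
```

```bash
python3 - <<'E'
from h import *
y=-.0395
a=box(.035,y); yw=bestyaw([*a,.2],YB); r=down(yw)
bot.set_gripper(0,10); bot.goto([*box(-.03,y),.3],r); bot.goto([*a,.2],r)
f0=np.array(bot.current_contact_force())
bot.line_to([*a,.021],max_speed=.1); print(np.round(bot.current_contact_force()-f0,1))
bot.line_to([*box(.012,y),.021],max_speed=.04); print(np.round(bot.current_contact_force()-f0,1))
bot.line_to([*box(.018,y),.021]); bot.line_to([*box(.018,y),.2],max_speed=.2)
q=box(-.10,-.04); bot.goto([*q,.32],down(1.7017)); bot.hold(.2)
c=bot.read_camera("wrist"); im=c["pixels"]; g=cv2.cvtColor(im,cv2.COLOR_BGR2GRAY)
cv2.imwrite("pics/w4.png",im)
hsv=cv2.cvtColor(im,cv2.COLOR_BGR2HSV); m=np.zeros(g.shape,bool)
m[128:178,282:350]=((hsv[...,1]<60)&(g>120))[128:178,282:350]
for k in blobs(m,100):
    e=cv2.minEnclosingCircle(k); P=cast(c,[e[0]],.033)[0]
    R=np.array([[np.cos(YB),np.sin(YB)],[-np.sin(YB),np.cos(YB)]]); print(e,P,R@(P-BC))
print(bot.current_clock())
E
```

```text
[-0.3  0.1 -0.7]
[-0.   0.6 -0.9]
((314.03607177734375, 152.66494750976562), 11.116646766662598) [ 0.50137523 -0.02190378] [-0.01636861 -0.03910177]
40.0917
```

View pics/w4.png

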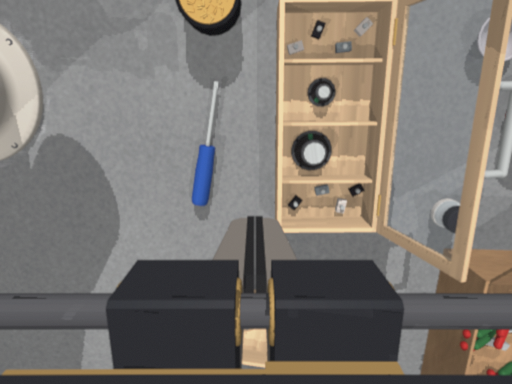

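The speaker moved to box x −16 mm, magnet at (314,152), so the gripper body will clear the lid. Grasp it.

```bash
python3 - <<'E'
from h import *
P=[.5016,-.0219]; r=down(1.7017)
bot.set_gripper(.52); bot.goto([*P,.22],r)
bot.line_to([*P,.06],max_speed=.12); f0=np.array(bot.current_contact_force())
bot.line_to([*P,.019],max_speed=.05); print(np.round(bot.current_contact_force()-f0,1))
bot.set_gripper(0,20); bot.hold(.2)
print(bot.current_opening()*92,bot.current_grip_force(),np.round(bot.current_contact_force()-f0,1))
bot.line_to([*P,.024],max_speed=.03); bot.line_to([*P,.2],max_speed=.12)
print(np.round(bot.current_contact_force()-f0,1),bot.current_opening()*92)
bot.goto([.44,-.42,.3],r); bot.hold(.2)
c=bot.read_camera("wrist"); cv2.imwrite("pics/w5.png",c["pixels"]); print(bot.current_clock())
E
```

```text
[0.4 0.1 0.8]
35.32537630211013 20.000514686107635 [-1.2 -0.6  4.2]
[-0.5 -0.4 -0.3] 35.38224032694258
48.2083
```

View pics/w5.png

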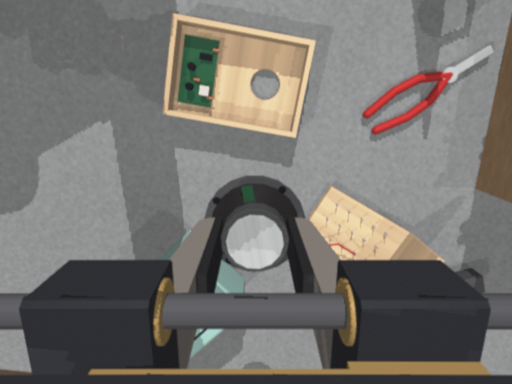

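The speaker is held by the magnet: magnet disc at (254,240), rim visible up to (256,178). The sound hole is at (265,84) and the circuit board at (200,72).

```bash
python3 - <<'E'
from h import *
c=bot.read_camera("wrist"); im=c["pixels"]; hsv=cv2.cvtColor(im,cv2.COLOR_BGR2HSV)
S=hsv[...,1]; m=np.zeros(S.shape,bool); m[66:103,246:285]=(S<45)[66:103,246:285]
for k in blobs(m,100):
    e=cv2.fitEllipse(k); print(e,cast(c,[e[0]],.006),cast(c,[e[0]],.0))
    w=cast(c,k,.006).astype(np.float32); print(cv2.minEnclosingCircle(w))
wd=((hsv[...,0]>8)&(hsv[...,0]<25)&(S>60)); m[:]=0; m[5:145,155:325]=wd[5:145,155:325]
k=max(blobs(m),key=len); r=cv2.minAreaRect(cast(c,k,.034).astype(np.float32)); print("case",r)
T=np.array(bot.current_ee_pos()); print(T)
th=np.linspace(0,2*np.pi,60); ring=lambda R,h:np.c_[T[0]+R*np.cos(th),T[1]+R*np.sin(th),np.full(60,T[2]+h)]
off=-.014
for n,R,h in(("rim",.03,off+.004),("mag",.018,off+.028)):
    q=proj(c,ring(R,h)); print(n,q.min(0).round(1),q.max(0).round(1))
E
```

```text
((264.6505126953125, 84.01908111572266), (27.450031280517578, 28.694257736206055), 3.182169198989868) [[ 0.44198522 -0.32497557]] [[ 0.44212424 -0.32466199]]
((0.44211915135383606, -0.3251626193523407), 0.01935994252562523)
case ((0.4050329327583313, -0.3236887753009796), (0.12124715745449066, 0.1775626242160797), 87.61918640136719)
[ 0.44034363 -0.41940344  0.29995371]
rim [203.3 175.5] [304.9 271. ]
mag [219.5 209. ] [288.7 273.2]
```

```bash
python3 - <<'E'
from h import *
r=down(1.7017); H=[.442,-.325]
bot.goto([*H,.15],r); f0=np.array(bot.current_contact_force())
bot.line_to([*H,.04],max_speed=.12); bot.line_to([*H,.0205],max_speed=.03)
print(np.round(bot.current_contact_force()-f0,1))
bot.set_gripper(.52); bot.hold(.3); bot.line_to([*H,.15],max_speed=.12)
bot.goto([.44,-.42,.3],r); bot.hold(.3)
c=bot.read_camera("wrist"); cv2.imwrite("pics/w6.png",c["pixels"])
im=c["pixels"]; hsv=cv2.cvtColor(im,cv2.COLOR_BGR2HSV); g=cv2.cvtColor(im,cv2.COLOR_BGR2GRAY)
m=np.zeros(g.shape,bool); m[50:115,225:305]=((hsv[...,1]<60)&(g>120))[50:115,225:305]
for k in blobs(m,150):
    e=cv2.minEnclosingCircle(k); print("mag",e,cast(c,[e[0]],.034))
m[:]=0; m[45:125,225:310]=(g<75)[45:125,225:310]
k=max(blobs(m),key=len); e=cv2.minEnclosingCircle(k); print("rim",e,cast(c,[e[0]],.010)); print(bot.current_clock())
E
```

```text
[-0.6  0.5  0.3]
mag ((265.8333435058594, 83.0), 12.702896118164062) [[ 0.4418138  -0.32444353]]
rim ((265.0558776855469, 83.5362548828125), 22.051284790039062) [[ 0.44147774 -0.32388599]]
53.875
```

View pics/w6.png

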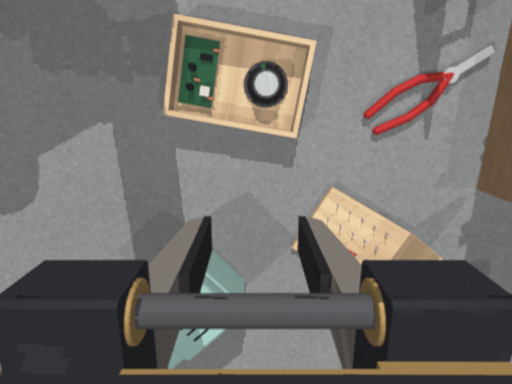

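The speaker lies flat over the hole at (266,83), within about 1.5 mm. Next I close the lid.

```bash
python3 - <<'E'
from h import *
yw=1.7017
p,r=lidpose(1.85,yw); zt=Ro.from_rotvec(r).as_matrix()[:,2]
bot.set_gripper(.28); bot.goto([.52,-.1,.38],down(yw))
bot.goto(list(np.array(p)-.14*zt),r); f0=np.array(bot.current_contact_force())
bot.line_to(list(np.array(p)-.03*zt),max_speed=.1); print(np.round(bot.current_contact_force()-f0,1))
bot.line_to(p,max_speed=.05); print(np.round(bot.current_contact_force()-f0,1))
bot.set_gripper(0,15); bot.hold(.2); print(bot.current_opening()*92,np.round(bot.current_contact_force()-f0,1))
swing([1.75,1.6,1.4],yw,v=.1)
E
```

```text
[ 0.5  2.4 -0.4]
[0.6 1.3 0.1]
9.57120192470823 [2.8 1.6 1.7]
1.75 [2.8 0.4 3.3] 0.099
1.6 [2.6 1.1 5.4] 0.105
1.4 [ 0.7 -0.6  5.7] 0.099
```

```bash
python3 - <<'E'
from h import *
yw=1.7017
swing([1.2,1.0,.8,.6,.4,.2,.1,0.01],yw,v=.1)
bot.set_gripper(.45); bot.hold(.3)
p=bot.current_ee_pos(); bot.line_to([p[0],p[1],.22],max_speed=.12)
bot.goto([.44,.25,.25],down(yw)); bot.hold(.2)
c=bot.read_camera("top"); cv2.imwrite("pics/t7.png",c["pixels"]); print(bot.current_clock())
E
```

```text
1.2 [ 0.2 -1.2  2.3] 0.101
1.0 [ 1.4 -3.  -0.9] 0.102
0.8 [ 1.9 -4.2 -3.9] 0.103
0.6 [ 2.7 -2.4 -3.3] 0.102
0.4 [ 3.3 -2.3 -3.7] 0.104
0.2 [ 3.2 -2.4 -1.7] 0.103
0.1 [ 2.4 -1.1 -2. ] 0.1
0.01 [ 3.1 -1.2 -1.9] 0.099
66.7333
```

View pics/t7.png

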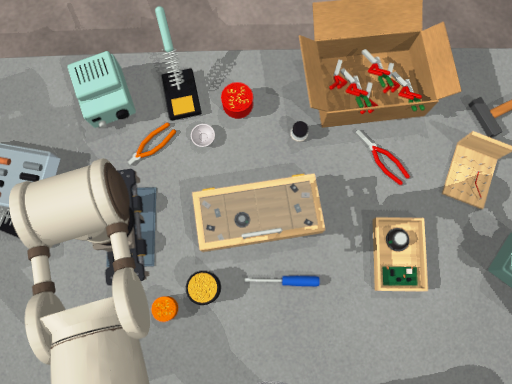

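The lid is shut, the small speaker is in the box at (242,219), and the large one is in the case at (399,239). Next I return the reel and the pot.

```bash
python3 - <<'E'
from h import *
carry(SR,.009,REEL,.066)
carry(SP,.010,POT,.067)
bot.goto([.3,.45,.25],down(YB+np.pi)); bot.hold(.3)
c=bot.read_camera("top"); im=c["pixels"]; cv2.imwrite("pics/t8.png",im); hsv=cv2.cvtColor(im,cv2.COLOR_BGR2HSV).astype(int)
for n,m,z in(("gold",(hsv[...,1]>150)&(hsv[...,0]>15)&(hsv[...,0]<30)&(hsv[...,2]>120),.099),("reel",hsv[...,2]<50,.103)):
    x0,x1=((190,230) if n=="gold" else (285,325)); y0=190 if n=="gold" else 180
    k=np.zeros(m.shape,bool); k[y0:y0+40,x0:x1]=m[y0:y0+40,x0:x1]
    b=max(blobs(k),key=len); print(n,cv2.minEnclosingCircle(cast(c,b,z).astype(np.float32)))
print(bot.current_clock())
E
```

```text
grip 0.5424508912144922 20.000022053718567
F [-2.7  1.1  1.2]
t 77.4083
grip 0.6322523612513716 20.00012985896319
F [-2.6 -0.1  3. ]
t 86.8083
gold ((0.5142500996589661, 0.12999141216278076), 0.02580062858760357)
reel ((0.5325542688369751, -0.08581564575433731), 0.024766014888882637)
88.6167
```

View pics/t8.png

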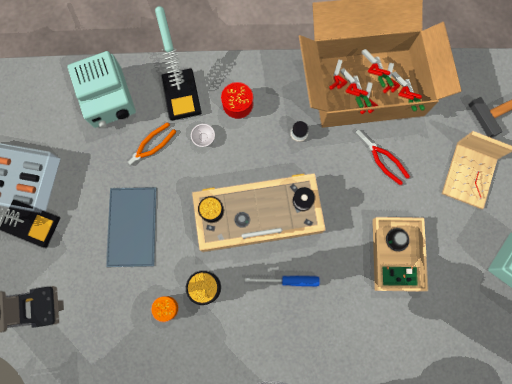

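The pot at (210,209) and the reel at (304,198) are back within about 2 mm of where they started. The lid is shut and the speaker is in the case. Handing in.

```bash
python3 -c "
from workcell import bot
print(bot.job_done())"
```

```text
the job is handed in; nothing more can be done
None
```

The job is handed in at about 89 s of the 147 s limit: by my last pictures the lid is shut, the reel and tip cleaner stand within about 2 mm of where they started, the large loudspeaker lies magnet up about 1.5 mm from the sound hole's centre, and the small one is still in the box; the hand-in call gave no verdict.

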